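# Light-gap check on the gauge stand

## Task

Check the square tube offcut on the gauge stand against the light. First push the sprung gauge foot straight down by its black cap until its edge rests on top of the tube, and leave it there (its brake holds it). Then slide the upright handle of the lamp-box shutter to half its travel, against its spring and without running it to its open stop, and finish while still holding it at half travel; do not let go. Leave the tube and the loose things round the stand where they lie.

Things in the scene. Friction and masses are not known exactly. Their poses are not given: they have to be found in the camera images.
- stand: gauge stand fixed to the table, place and yaw vary; dark steel base 220 x 250 x 12 mm. Origin on the table under its centre; x from the gauge to the lamp box (away from the robot at yaw 0), y left, z up. In this frame (mm): foot's axis x -60, y 0; column 22 thick at x -60, y 95, top z 142; grey bridge arm x -75 to -45, y -8 to 112, z 120 to 142; lamp box x 19 to 99, y -90 to 90, top z 105
- half_mark (a point): long steel rib on the lamp box's top just behind the shutter's handle, level with the handle's centre along the slide when the shutter is half open; two short ribs 25 mm to either side mark closed (right, stand's -y) and fully open (left, +y)
- foot (a joint): sprung gauge foot, a plunger down through the bridge arm; value in m grows downward (0 top, 0.055 bottom stop), starts at 0 to 0.02. Its edge is 88 mm minus this above the base's upper face: on the 40 mm tube it reads 0.048. Pushing it down takes 4 to 6 N (brake and rising spring); the brake keeps it where it is left. On the tube the push rises steeply
- foot_cap (a point): centre of the flat top of the foot's round black cap (32 mm across, 14 mm thick), on the foot's axis; push here from above. 211 mm above the table at joint value 0, 163 mm when the edge rests on the tube
- foot_edge (a point): middle of the foot's lower edge (a steel straight-edge 6 mm thick, 80 mm long along the stand's y)
- tube_center (a point): centre of the brown steel square tube offcut, 40 x 120 x 40 mm, lying loose on the base plate under the foot with its length roughly along the stand's y; its top is 20 mm above this point
- shutter (a joint): steel shutter of the lamp box; value in m, 0 = closed (where its spring keeps it), 0.05 = open stop, half travel = 0.025. It slides along the stand's +y as it opens. The spring takes 3.2 N at 0, 7.2 N at half and 11.2 N at the stop, and shuts it when let go
- shutter_grip (a point): point on the shutter's upright steel handle at which to take it, 160 mm above the table and 22 mm below the handle's top; the handle is 12 mm thick along the slide direction (stand's y), 16 mm across it (stand's x), and free from the lamp box's top (z 105 mm) up to z 182 mm. It moves with the shutter
- soapstone: bystander: soapstone stick in its holder, 13 x 100 x 7 mm, loose on the table in front of the stand; origin under its centre
- bolt: bystander: bolt 14 x 56 x 16 mm, loose in front of the stand; origin under its centre
- magnet: bystander: welding magnet 60 x 120 x 18 mm, lying loose to the right of the stand; origin under its centre
- marker: bystander: black marker pen 14 x 132 x 14 mm, lying loose to the left of the stand; origin under its centre
Things that resemble listed ones, but are neither listed nor needed, are in the scene too. Leave any white look-alike of the part that bears tube_center alone.

How it is judged:
On the way:
1. the gauge foot has been pushed down until its edge presses on the tube's top (at least 1 N) (contact force between foot and tube above 1 N and z of foot_edge in the frame of tube_center below 0.0215 m), for 0.1 s.
At the end, for the whole second after the job is handed in: the fingers hold the shutter still (at least 2 N) at half travel, 25 mm within 5 mm; the gauge foot, left alone, rests on the tube's top within 2.5 mm; the tube has not moved more than 10 mm (value of joint shutter between 0.02 and 0.03 m and velocity of joint shutter between -0.01 and 0.01 m/s and contact force between the fingers and shutter above 2 N and z of foot_edge in the frame of tube_center between 0.017 and 0.0225 m and contact force between the fingers and foot below 0.5 N and distance of tube_center from where it was at the start of the episode below 0.01 m); the arm keeps its last pose, push and grip.
It fails at once if the shutter is run to within 4 mm of its open stop (value of joint shutter above 0.046 m).
It fails at once if a bystander is moved more than 30 mm (distance of any of soapstone, bolt, magnet, marker from where it was at the start of the episode above 0.03 m).
It also fails if it takes over 40 s, if anything falls off the work surface, if the arm or the gripper's body presses on something with over 40 N, if the wrist force passes 120 N, or if a joint passes its speed limit or range.

## Robot

A 6-joint arm with a two-finger parallel gripper is mounted at the origin on a cart in front of the work surface, level with it; the furniture and walls round the work are solid. World frame = base frame: x ahead of the robot, y to its left, z up, the work surface at z = 0. Lengths are in m, angles in rad, forces in N, time in s.
With the tool pointing down it reaches from about 0.35 to 0.725 m from the base axis. Payload 6 kg.
Tool frame: the origin (TCP) lies on the centre line of the jaws, within the pads' length; the fingertips stand 11 mm ahead of it and the grasp point (between the pads) lies 8 mm behind it; z points along the fingers, x is the direction in which the jaws open and shut, and the axes are right-handed (so a half turn about z gives the same grasp; the last joint's range is limited). The gripper opens to 85 mm and grips with 20 to 120 N. Pads are 22 mm wide; open, the fingers measure 114 mm over their backs; the gripper's body (76 mm by 85 mm) begins 54 mm behind the grasp point. The pads swing forward as they close: fully open they stand 13 mm farther back than shut.
Start: joints at [1.635, 0.04, 0.085, 0, -1.615, -0.334], TCP at [0.16, 0.578, 0.242] pointing down, gripper open.
Joint ranges: [-2.56, 2.56], [-1.29, 2.01], [-1.08, 1.49], [-3.29, 1.98], [-2.81, -0.18], [-2.99, 2.99]. Speed limits (rad/s): [2.57, 2.57, 3.01, 3.14, 3.14, 3.14].

## Interface

Orientations are given as a rotation vector (axis times angle).
In Python, from bench import * gives the robot as it stands.
- The arm moves only by the tool send_rows, never from a script. Its argument "rows" is a list of rows, each a list of 3 entries, a list of its own where there are three numbers: the shift along the world's x, y, z in mm, then the turn, a rotation vector about the world's x, y, z in degrees, then the finger opening in mm, from 0 to 85.4. A call has 1 to 10 rows; each row is the pose to reach, as a shift and turn from the pose commanded when the call began; what a row does not reach only later rows make up. A row lasts 1/8 s, in which the tool goes at most 62.5 mm and 10.7 degrees, less where a joint would pass 70% of its speed; a pose out of reach is approached as far as the arm can. A call with a gripper value outside its range is refused whole. The fingers move at their own pace and stop on an object; "squeeze" is the grip in N (left out, the last holds). Time passes only in rows, so rows that repeat a pose let the fingers close. It gives the time, the measured TCP pose, the force and the opening at its end, in the units of the state.
- get_state(): the state, without advancing time (a new reading comes with each control period).
- capture(name): name is "scene" or "top"; returns the picture (480x640x3 uint8, red, green, blue); there is no depth.
- camera_model(name): a dict with "mtx" (3x3 intrinsics, pixels), "distortion" ([k1, k2, p1, p2, k3] as OpenCV has them; the pictures are not rectified), "R" (3x3) and "t" (3): a world point X has camera coordinates R X + t. Camera axes: x right, y down, z forward; pixel columns grow to the right and rows downward; lengths in m; the calibration is good to about 2 mm. A picture is of the moment at which its call begins. camera_model takes no time and is no camera call.
- sign_off(): hands the job in, once; it reports no verdict.
The state is a dict: "time": time; "qpos": joint angles; "joint_velocities": joint speeds; "joint_torque": joint torques, N m; "tool_pos": TCP position; "ee_rot": TCP orientation; "wrist_force": force on the tool from outside, world axes, zero at the start; "wrist_torque": the same for the moment, N m; "finger_gap": finger opening in m.
Only numpy, scipy, OpenCV 4.12 (cv2) and the standard library are available. Lean on these libraries where they do the work, as an engineer would, in place of code of your own. Each camera call takes 0.05 s, during which the arm holds its last target.

## Working session

There is one attempt and no reset: what is moved stays moved. The work goes in short steps, Python scripts to look and compute and a tool call to move; the robot and the scene stay as the last step left them, time stands still between calls to the robot, and variables do not carry over. Pictures are saved under pics/ and viewed, and the job is handed in when it is done.

Besides the shell and the picture viewer there is one more tool, called after "Request:" by a JSON object that holds its "fn" and its "kwargs". send_rows: Moves the arm, as the interface text tells. Its arguments: {"type":"object","properties":{"rows":{"type":"array"},"squeeze":{"type":"number"}},"required":["rows"]}

```bash
mkdir -p pics; python3 - <<'E'
from bench import *
import cv2
for n in ["scene","top"]:
    im=capture(n); cv2.imwrite(f"pics/{n}0.png",im[:,:,::-1])
    m=camera_model(n); print(n,m)
s=get_state(); print(s)
E
```

```text
scene {'mtx': array([[557.24949255,   0.        , 323.71237078],
       [  0.        , 557.24949255, 244.89705565],
       [  0.        ,   0.        ,   1.        ]]), 'distortion': array([0.03886109, 0.        , 0.        , 0.        , 0.        ]), 'R': array([[ 0.73885536, -0.67381383,  0.0082264 ],
       [-0.33402923, -0.37682009, -0.86396244],
       [ 0.58524972,  0.63559542, -0.50348906]]), 't': array([-0.35062955,  0.31647929,  1.00350728])}
top {'mtx': array([[596.24406037,   0.        , 327.88818426],
       [  0.        , 596.24406037, 241.13771563],
       [  0.        ,   0.        ,   1.        ]]), 'distortion': array([-0.09926798,  0.        ,  0.        ,  0.        ,  0.        ]), 'R': array([[ 0.00884444, -0.99990214, -0.01083901],
       [-0.9800939 , -0.00651827, -0.19842747],
       [ 0.1983374 ,  0.01237823, -0.98005564]]), 't': array([0.04408499, 0.52276802, 1.25530617])}
{'time': 0.1, 'qpos': array([ 1.63471692e+00,  4.07903435e-02,  8.39052710e-02, -3.60277865e-04,
       -1.61550842e+00, -3.33697320e-01]), 'joint_velocities': array([ 0.00130884, -0.00118263,  0.001724  ,  0.00196286, -0.00034177,
       -0.00015105]), 'joint_torque': array([-5.58434564e-03, -3.69345725e+01,  3.48281085e+01,  6.95178151e+00,
       -4.57446906e-03, -3.97106561e-06]), 'tool_pos': array([0.15978138, 0.57804871, 0.24136329]), 'ee_rot': array([ 1.90182645e+00, -2.49904393e+00,  1.77581799e-03]), 'wrist_force': array([-0.63154337, -0.45471381,  0.25652817]), 'wrist_torque': array([-0.03012444, -0.07383053,  0.02550846]), 'finger_gap': 0.08557744015490845}
```

View pics/scene0.png

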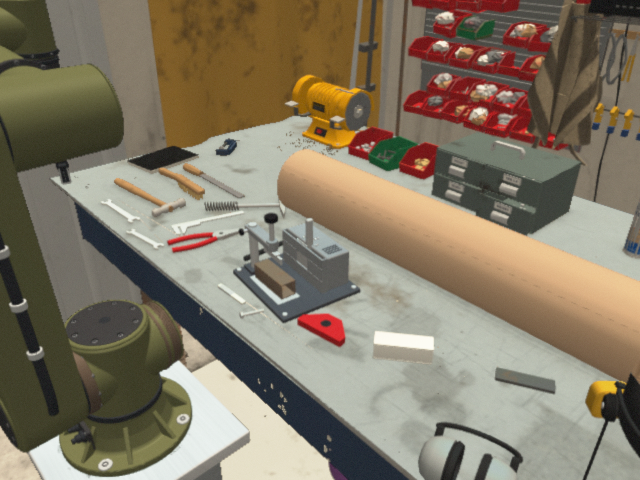

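View pics/top0.png

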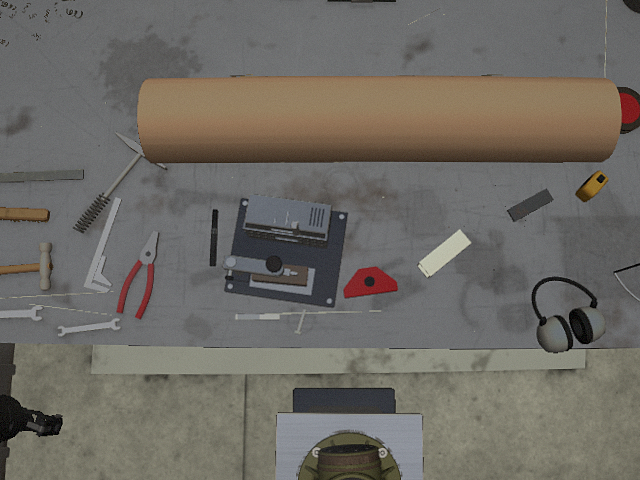

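The stand is at about (287,252) in the top view. The cap is at about (274,264) and the handle at about (296,229). I'll zoom in.

```bash
python3 - <<'E'
import cv2
a=cv2.imread("pics/top0.png")[185:325,205:365]; cv2.imwrite("pics/topz.png",cv2.resize(a,None,fx=5,fy=4.28,interpolation=cv2.INTER_CUBIC) if 0 else cv2.resize(a,(640,560),interpolation=cv2.INTER_CUBIC))
a=cv2.imread("pics/scene0.png")[200:325,225:375]; cv2.imwrite("pics/scz.png",cv2.resize(a,(600,500),interpolation=cv2.INTER_CUBIC))
E
```

```text
(no output)
```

View pics/topz.png

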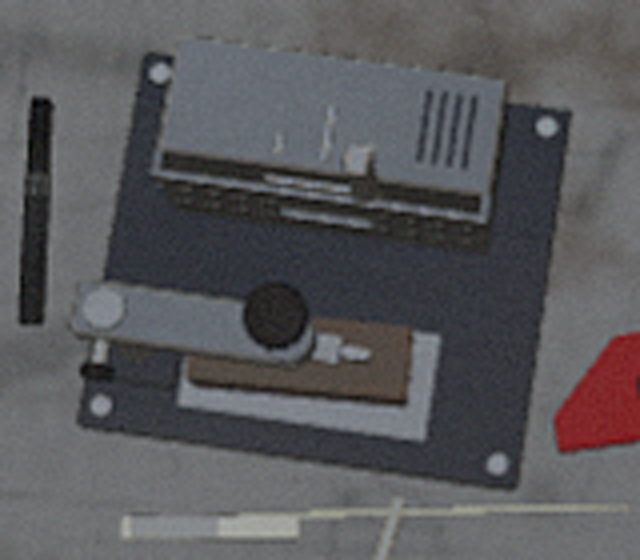

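View pics/scz.png

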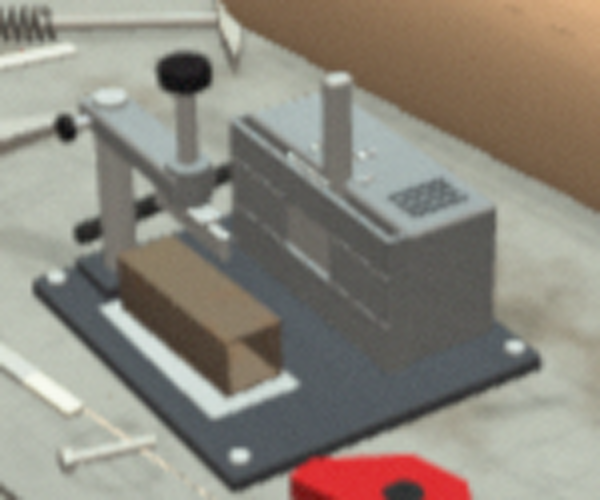

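```bash
cat > h.py <<'E'
from bench import *
import cv2, numpy as np
from scipy.optimize import least_squares
CM={n:camera_model(n) for n in("top","scene")}
def proj(n,X):
    c=CM[n]; X=np.atleast_2d(X).astype(float)
    return cv2.projectPoints(X,cv2.Rodrigues(c["R"])[0],c["t"],c["mtx"],c["distortion"])[0][:,0]
def S2W(p,P):
    x,y,a=p; P=np.atleast_2d(P)/1000.; c,s=np.cos(a),np.sin(a)
    return np.c_[x+c*P[:,0]-s*P[:,1],y+s*P[:,0]+c*P[:,1],P[:,2]]
def back(n,uv,z):
    c=CM[n]; q=cv2.undistortPoints(np.array([[uv]],float),c["mtx"],c["distortion"])[0,0]
    d=c["R"].T@np.r_[q,1]; o=-c["R"].T@c["t"]; return o+d*(z-o[2])/d[2]
E
python3 - <<'E'
from h import *
C=np.array([[110,125,12],[110,-125,12],[-110,-125,12],[-110,125,12.]])
tz=np.array([[145,52],[572,110],[517,488],[78,427]])/4+[205,185]
sz=np.array([[541,356],[235,484],[35,283]])/4+[225,200]
fit=lambda ft,fs:least_squares(lambda p:np.r_[ft*(proj("top",S2W(p,C))-tz).ravel(),fs*(proj("scene",S2W(p,C[1:]))-sz).ravel()],[.45,0.05,-.1])
for f in((1,1),(1,0),(0,1)):
    r=fit(*f); print(r.x,np.degrees(r.x[2]),r.fun.round(1))
p=fit(1,1).x; np.save("p.npy",p)
# check: handle top & grip, cap
print("cap top px z=211..191", [proj(n,S2W(p,[[-60,0,211],[-60,0,191]])) for n in CM])
for n,uv in(("top",(274.0,263.5)),("scene",(225+184/4,200+65/4))):
    for z in(.191,.201,.211): print(n,z,back(n,uv,z))
print("cap world",S2W(p,[-60,0,200]))
h=(225+338/4,200+77/4); print("handle top scene",back("scene",h,.182)); ht=(205+360/4,185+155/4); print("top",back("top",ht,.182))
a=p[2]
for n,u in(("s",back("scene",h,.182)),("t",back("top",ht,.182))):
    d=u[:2]-p[:2]; print(n,"stand frame",np.cos(a)*d[0]+np.sin(a)*d[1],-np.sin(a)*d[0]+np.cos(a)*d[1])
for n,q,z in(("top",(328,130),.107),("top",(278,142),.107),("top",(345,150),.107)):
    u=back(n,(205+q[0]/4,185+q[1]/4),z);d=u[:2]-p[:2]; print(q,np.cos(a)*d[0]+np.sin(a)*d[1],-np.sin(a)*d[0]+np.cos(a)*d[1])
E
```

```text
[ 0.50618458  0.14031456 -0.13281021] -7.609464546180875 [-0.1 -0.4  0.6 -0.4  1.   0.6  0.1 -0.1  0.9 -0.5 -0.6 -0.8 -1.7 -1.1]
[ 0.50604698  0.14125056 -0.13347464] -7.647533599960546 [-0.5 -0.4  0.2 -0.3  0.6  0.6 -0.4 -0.   0.  -0.  -0.  -0.  -0.  -0. ]
[ 0.50537721  0.13744025 -0.13533367] -7.754047979059658 [ 0.  -0.   0.   0.   0.   0.   0.   0.   1.5  0.2 -0.3 -0.1 -1.2 -0.6]
cap top px z=211..191 [array([[274.28139461, 263.16319014],
       [275.29933974, 264.83124151]]), array([[270.87879492, 213.3495191 ],
       [271.23049684, 221.22976461]])]
top 0.191 [0.44931539 0.15086199 0.191     ]
top 0.201 [0.447686   0.14982207 0.201     ]
top 0.211 [0.44605661 0.14878215 0.211     ]
scene 0.191 [0.46137854 0.16808198 0.191     ]
scene 0.201 [0.44979806 0.15245442 0.201     ]
scene 0.211 [0.43821759 0.13682686 0.211     ]
cap world [[0.44671296 0.14825977 0.2       ]]
handle top scene [0.52932935 0.11119139 0.182     ]
top [0.53102487 0.1121338  0.182     ]
s stand frame 0.02679744507692363 -0.025801869602667792
t stand frame 0.028353243827654986 -0.02464323454213977
(328, 130) 0.0560491053147 0.0017361688966481487
(278, 142) 0.04592436375384806 0.027011683865779054
(345, 150) 0.046535965986278564 -0.008876941775518591
```

Both cameras agree on the stand's pose: (0.506, 0.140), yaw −7.6°. The handle measures stand (27.5, −25) mm, which is the closed position as expected, and the cap is at about (0.447, 0.149). I'll move over the cap with the fingers shut.

Request:
{"fn": "send_rows", "kwargs": {"rows": [[[30,-43,20],[0,0,0],0],[[287,-429,20],[0,0,7.8],0],[[287,-429,20],[0,0,7.8],0],[[287,-429,20],[0,0,7.8],0],[[287,-429,20],[0,0,7.8],0],[[287,-429,20],[0,0,7.8],0],[[287,-429,20],[0,0,7.8],0],[[287,-429,20],[0,0,7.8],0],[[287,-429,20],[0,0,7.8],0],[[287,-429,20],[0,0,7.8],0]], "squeeze": 40}}

```text
time: 1.35
tool_pos: [0.4474, 0.1477, 0.2617]
ee_rot: [2.063, -2.368, -0.0]
wrist_force: [0.4, 0.5, 0.0]
finger_gap: 0.0001
```

View pic.

```bash
python3 - <<'E'
from h import *
im=capture("scene")[:,:,::-1]; im=np.ascontiguousarray(im)
cv2.imwrite("pics/s1.png",cv2.resize(im[120:320,205:375],(680,800))[:600])
E
```

```text
(no output)
```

View pics/s1.png

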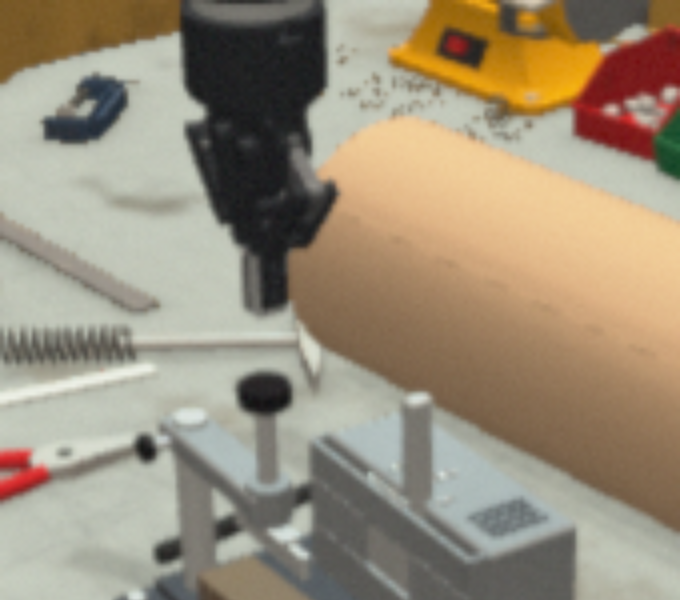

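The fingertips (265,300) are right above the cap (264,385). I'll push down, stopping short of the tube.

Request:
{"fn": "send_rows", "kwargs": {"rows": [[[0,1,-15],[0,0,0],0],[[0,1,-30],[0,0,0],0],[[0,1,-42],[0,0,0],0],[[0,1,-50],[0,0,0],0],[[0,1,-58],[0,0,0],0],[[0,1,-66],[0,0,0],0],[[0,1,-72],[0,0,0],0],[[0,1,-76],[0,0,0],0],[[0,1,-78],[0,0,0],0],[[0,1,-78],[0,0,0],0]]}}

```text
time: 2.65
tool_pos: [0.4468, 0.1505, 0.1847]
ee_rot: [-2.068, 2.364, 0.0]
wrist_force: [-3.7, 0.3, 5.1]
finger_gap: -0.0001
```

Request:
{"fn": "send_rows", "kwargs": {"rows": [[[0,0,-3],[0,0,0],0],[[0,0,-6],[0,0,0],0],[[0,0,-8],[0,0,0],0],[[0,0,-8],[0,0,0],0]]}}

```text
time: 3.15
tool_pos: [0.447, 0.1505, 0.1767]
ee_rot: [-2.068, 2.364, -0.0]
wrist_force: [-3.6, 0.7, 4.8]
finger_gap: -0.0
```

```bash
python3 - <<'E'
from h import *
im=np.ascontiguousarray(capture("scene")[:,:,::-1])
cv2.imwrite("pics/s2.png",cv2.resize(im[180:330,215:375],(640,600)))
s=get_state();print(s["tool_pos"],s["wrist_force"])
E
```

```text
[0.44695445 0.15049683 0.17674318] [-3.84994487  1.85144903  4.83817282]
```

View pics/s2.png

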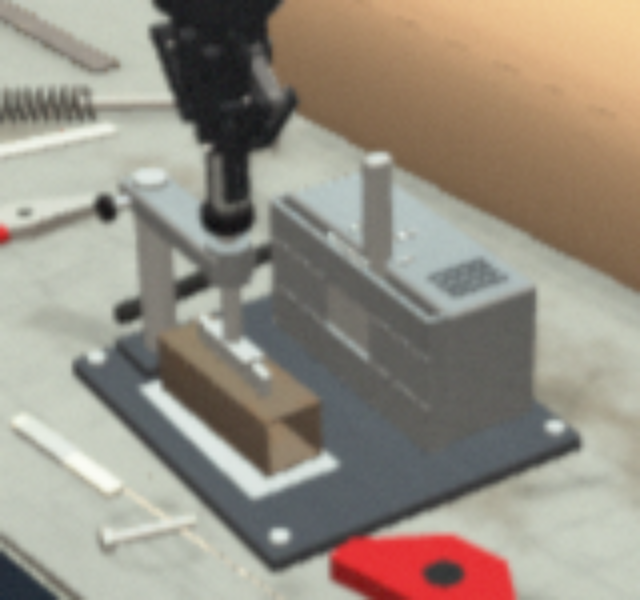

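The foot's edge is just above the tube. I'll finish in 1 mm steps.

Request:
{"fn": "send_rows", "kwargs": {"rows": [[[0,0,-1],[0,0,0],0],[[0,0,-2],[0,0,0],0],[[0,0,-3],[0,0,0],0],[[0,0,-3],[0,0,0],0]]}}

```text
time: 3.7
tool_pos: [0.447, 0.1505, 0.1741]
ee_rot: [-2.068, 2.364, -0.0]
wrist_force: [-4.8, 1.2, 7.3]
finger_gap: 0.0
```

Request:
{"fn": "send_rows", "kwargs": {"rows": [[[0,0,-1],[0,0,0],0],[[0,0,-1],[0,0,0],0],[[0,0,-1],[0,0,0],0]]}}

```text
time: 4.08
tool_pos: [0.447, 0.1505, 0.1741]
ee_rot: [-2.068, 2.363, -0.001]
wrist_force: [-6.3, 1.1, 11.1]
finger_gap: -0.0003
```

Request:
{"fn": "send_rows", "kwargs": {"rows": [[[0,0,-1],[0,0,0],0],[[0,0,-1],[0,0,0],0],[[0,0,-1],[0,0,0],0]]}}

```text
time: 4.45
tool_pos: [0.447, 0.1505, 0.1741]
ee_rot: [-2.067, 2.363, -0.001]
wrist_force: [-9.6, 0.5, 14.7]
finger_gap: -0.0
```

TCP is at 0.174 m, matching the predicted 163 mm cap height. The push has risen to 14.7 N with no further motion, so the foot is seated on the tube. I'll retreat upward, then go over the handle.

Handle target: stand (27.5, −25).

Request:
{"fn": "send_rows", "kwargs": {"rows": [[[0,0,3],[0,0,0],0],[[0,0,30],[0,0,0],0],[[0,0,80],[0,0,0],40],[[0,0,80],[0,0,0],60]]}}

```text
time: 4.95
tool_pos: [0.4484, 0.1506, 0.255]
ee_rot: [-2.063, 2.361, -0.003]
wrist_force: [0.2, 0.7, 0.3]
finger_gap: 0.0358
```

```bash
python3 - <<'E'
from h import *
im=np.ascontiguousarray(capture("scene")[:,:,::-1])
cv2.imwrite("pics/s3.png",cv2.resize(im[180:330,215:375],(640,600)))
im=np.ascontiguousarray(capture("top")[:,:,::-1])
cv2.imwrite("pics/t3.png",cv2.resize(im[185:325,205:365],(640,560)))
s=get_state();print(s["tool_pos"],s["wrist_force"])
p=np.load("p.npy"); print(S2W(p,[[27.5,-25,160],[27.5,0,160]]))
E
```

```text
[0.44699075 0.15041171 0.25073673] [ 0.02861053  0.07632458 -0.1804432 ]
[[0.5301319  0.11189316 0.16      ]
 [0.5334424  0.13667301 0.16      ]]
```

View pics/s3.png

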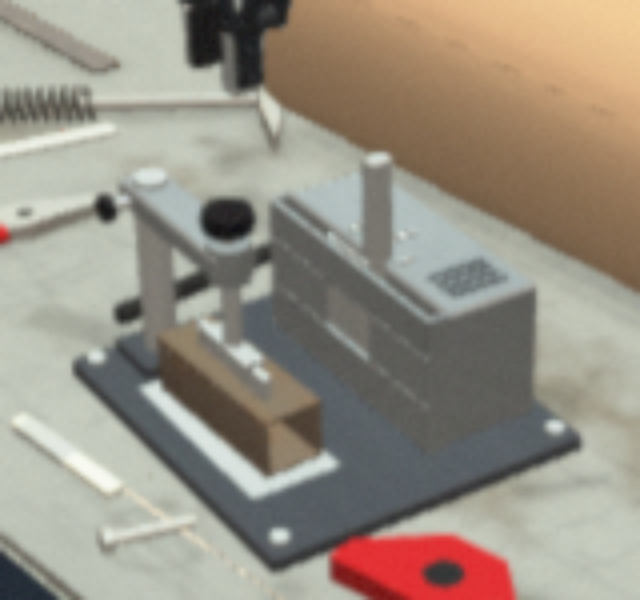

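View pics/t3.png

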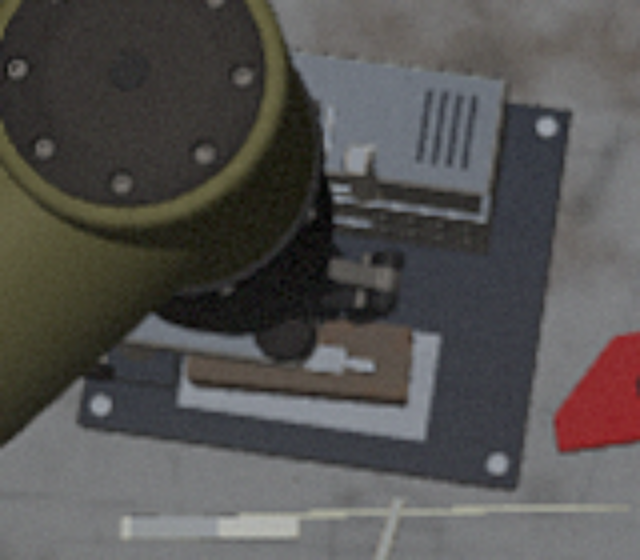

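The foot stayed down on the tube and the tube has not moved. Now to the handle.

Request:
{"fn": "send_rows", "kwargs": {"rows": [[[83,-38,0],[0,0,0],60],[[83,-38,0],[0,0,0],60],[[83,-38,0],[0,0,0],60],[[83,-38,-30],[0,0,0],60],[[83,-38,-60],[0,0,0],60],[[83,-38,-85],[0,0,0],60],[[83,-38,-98],[0,0,0],60],[[83,-38,-98],[0,0,0],60]]}}

```text
time: 6.05
tool_pos: [0.5292, 0.1122, 0.1523]
ee_rot: [2.067, -2.363, -0.0]
wrist_force: [0.0, 0.4, -0.4]
finger_gap: 0.0599
```

```bash
python3 - <<'E'
from h import *
im=np.ascontiguousarray(capture("scene")[:,:,::-1])
cv2.imwrite("pics/s4.png",cv2.resize(im[180:330,215:375],(640,600)))
s=get_state();print(s["tool_pos"],s["wrist_force"],s["finger_gap"])
E
```

```text
[0.52983533 0.11233561 0.15359771] [ 0.03684804  0.30441299 -0.12487716] 0.060217299329564634
```

View pics/s4.png

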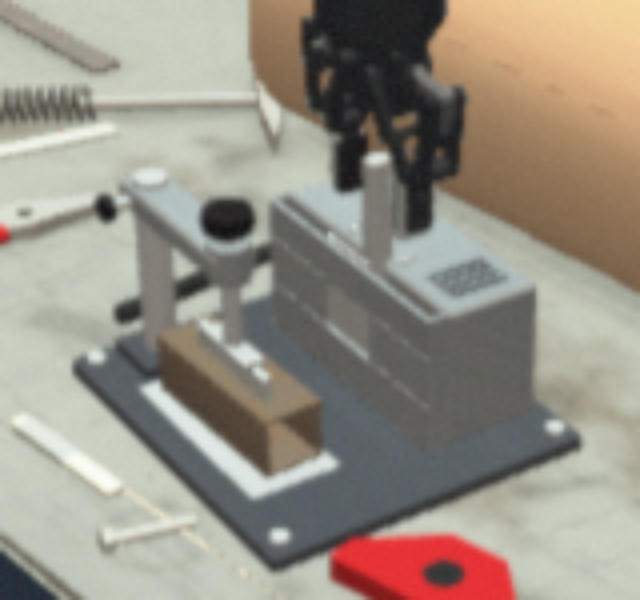

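The handle stands between the two fingers (tips at about (347,185) and (418,225)). I'll close.

Request:
{"fn": "send_rows", "kwargs": {"rows": [[[0,0,0],[0,0,0],30],[[0,0,0],[0,0,0],15],[[0,0,0],[0,0,0],0],[[0,0,0],[0,0,0],0],[[0,0,0],[0,0,0],0]], "squeeze": 60}}

```text
time: 6.72
tool_pos: [0.5305, 0.1145, 0.1542]
ee_rot: [-2.067, 2.36, 0.002]
wrist_force: [-0.0, 8.0, 2.4]
finger_gap: 0.0112
```

Gripped, with the gap at 11 mm on the 12 mm handle. The shutter is at its closed stop with the TCP at (0.5305, 0.1145), and half travel is a further (+3.3, +24.8) mm. I'll go partway first.

Request:
{"fn": "send_rows", "kwargs": {"rows": [[[0.7,5,0],[0,0,0],0],[[1.3,10,0],[0,0,0],0],[[2,15,0],[0,0,0],0],[[2.7,20,0],[0,0,0],0],[[2.7,20,0],[0,0,0],0],[[2.7,20,0],[0,0,0],0]]}}

```text
time: 7.48
tool_pos: [0.5328, 0.1315, 0.1542]
ee_rot: [2.067, -2.365, 0.003]
wrist_force: [-1.4, -5.9, 5.3]
finger_gap: 0.0115
```

```bash
python3 - <<'E'
from h import *
im=np.ascontiguousarray(capture("scene")[:,:,::-1])
cv2.imwrite("pics/s5.png",cv2.resize(im[180:330,215:375],(640,600)))
s=get_state();print(s["tool_pos"],s["wrist_force"],s["finger_gap"])
E
```

```text
[0.53283266 0.13145682 0.15413964] [-2.14797281 -5.88755198  5.23280553] 0.011108716266155162
```

View pics/s5.png

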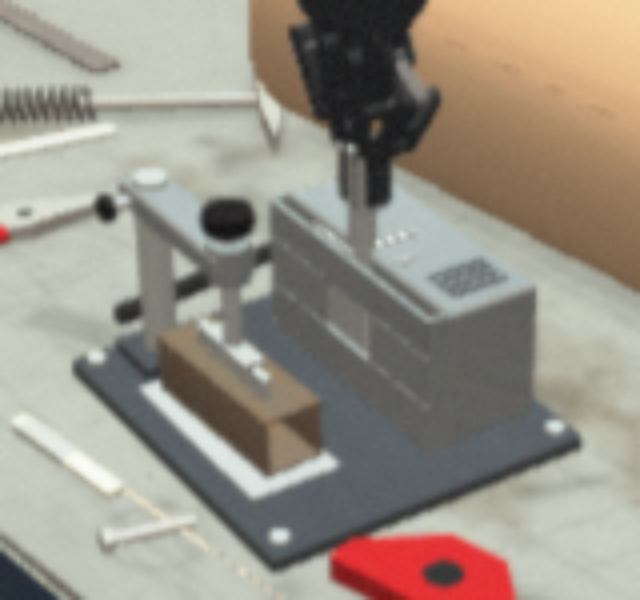

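The TCP moved 17 mm and the spring pulls 5.9 to 6 N, which also means about 17 mm. There are about 8 mm to go.

Request:
{"fn": "send_rows", "kwargs": {"rows": [[[0.5,4,0],[0,0,0],0],[[1.1,8.3,0],[0,0,0],0],[[1.1,8.3,0],[0,0,0],0],[[1.1,8.3,0],[0,0,0],0],[[1.1,8.3,0],[0,0,0],0]]}}

```text
time: 8.15
tool_pos: [0.5339, 0.1394, 0.1542]
ee_rot: [2.067, -2.365, 0.003]
wrist_force: [-1.6, -7.6, 5.0]
finger_gap: 0.0111
```

```bash
python3 - <<'E'
from h import *
p=np.load("p.npy")
im=np.ascontiguousarray(capture("scene")[:,:,::-1])
cv2.imwrite("pics/s6.png",cv2.resize(im[195:290,240:360],(758,600),interpolation=cv2.INTER_CUBIC))
for y in(-25,0,25): print(y,(proj("scene",S2W(p,[[27.5-8,y,106]]))[0]-[240,195])*6.316)
for i in range(4):
    capture("top"); s=get_state();print(s["time"],s["tool_pos"],s["wrist_force"],s["finger_gap"])
E
```

```text
-25 [422.58417584 336.10996126]
0 [386.68916544 308.50989462]
25 [351.72178373 281.62435987]
8.25 [0.53391768 0.13939348 0.15416401] [-1.12321666 -7.54363495  5.5932625 ] 0.010992130434626277
8.3 [0.53390422 0.13937816 0.15414608] [-1.59835997 -6.23059145  4.93082442] 0.011383013363587824
8.35 [0.53391741 0.13940079 0.15418379] [-1.25763759 -7.30999809  5.30181954] 0.011273954659831763
8.4 [0.53391155 0.13941524 0.15415311] [-2.08909439 -5.88319141  4.41694797] 0.011435513396283408
```

View pics/s6.png

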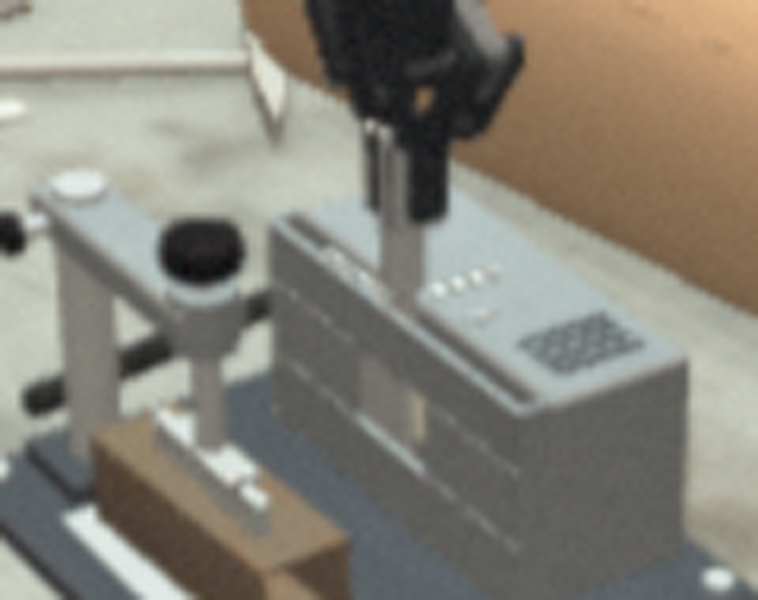

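```bash
python3 - <<'E'
from h import *
p=np.load("p.npy")
f=lambda P:(proj("scene",S2W(p,[P]))[0]-[240,195])*6.316
for x in(38,50,65): print("rib",x,f([x,0,107]))
for y in(-5,0,5): print("handle",y,f([27.5,y,115]),f([27.5,y,130]))
im=np.ascontiguousarray(capture("top")[:,:,::-1])
cv2.imwrite("pics/t6.png",cv2.resize(im[185:325,205:365],(640,560)))
E
```

```text
rib 38 [427.13711683 292.78313699]
rib 50 [453.10039067 284.14783577]
rib 65 [485.23543912 273.45945698]
handle -5 [411.1813609  287.66069324] [410.84019191 253.30031436]
handle 0 [404.02923251 282.26559637] [403.64834931 247.96529463]
handle 5 [396.91447877 276.89872302] [396.49428483 242.65831207]
```

View pics/t6.png

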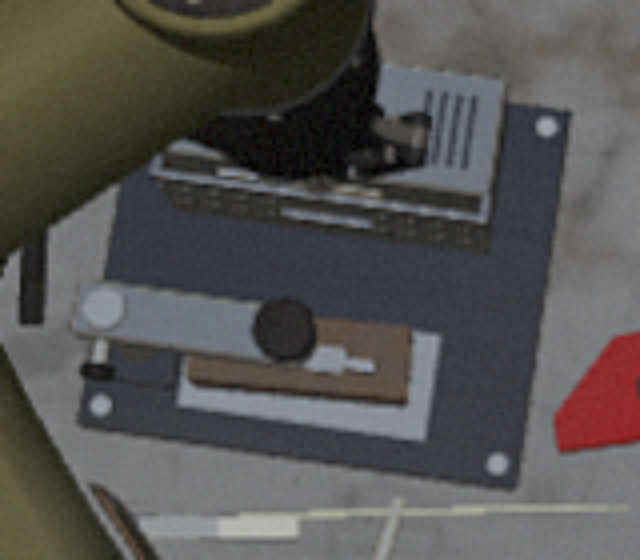

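The rib lies where it was predicted, and the handle's centre column (about 402) corresponds to half travel within about 1 mm (predicted 404). The foot, the tube and the bystanders in view are unmoved. I'm handing in.

```bash
python3 - <<'E'
from bench import *
print(sign_off())
E
```

```text
the job is handed in; nothing more can be done
None
```

I finished both steps and handed the job in at about 8.5 s of the 40 s allowed. `sign_off()` gives no verdict, so the evidence is my own checks below.

- **Gauge foot:** I pushed the cap down with the fingers shut until the push rose from 5 N to 14.7 N with no further movement. The tool centre point (TCP) was then at 0.174 m, which puts the cap at the expected 163 mm. After I lifted off, the pictures showed the foot still on the tube, and the tube where it had been.
- **Shutter:** I gripped the handle at 60 N and slid it to half travel, and I was still holding it at hand-in. The TCP moved 25 mm from the closed stop. In the picture, the handle lines up with the long half-mark rib to within about 1 mm. The pose was steady over the last readings.
- **Readings that were less clean:**
    - The spring pull read between 5.9 and 7.6 N at the end, where 7.2 N is expected at half travel.
    - While I pressed the cap there was also a sideways force of up to 9.6 N on the tool; it was gone after lift-off.
    - The handle sat about 2 mm further along the slide than I had first measured, so I counted its travel from the actual closed position.
- **Bystanders:** nothing touched them on the moves I made. In the last top view the soapstone and marker were partly hidden by the arm; what showed of them, and of the bolt and magnet, was unmoved.

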